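# Swing both retaining arms over the heat spreader

### The job

The copper heat spreader lies loose in the black assembly jig with both of the jig's swing arms open. With a fingertip, gently push each arm round by its post, without gripping it, until both arms lie over the spreader and point straight at each other along the length of the jig. Do not lift the spreader out, and leave the other parts on the desk where they are.

Things in the scene. Friction and masses are not known exactly. Their poses are not given: they have to be found in the camera images.
- jig: black plastic assembly jig fixed to the desk: a flat plate 115 mm (its x) x 250 mm (its y) x 12 mm thick, its origin at the centre of its underside on the desk. Its +y end is the left end as the robot sees it (the jig is turned up to 0.5 rad about the vertical). Low steel locating strips, tops 17.5 mm above the desk, stop the copper spreader from sliding
- spreader: copper heat spreader, a loose plate 60 x 100 x 6 mm lying in the middle of the jig, long side along the jig's y, top face 18 mm above the desk, not fastened; origin at the centre of its underside
- left_hinge (a joint): angle of the left arm in rad about its vertical pivot: 0 = pointing straight along the jig's -y, over the spreader at the other arm; it grows as the arm swings open, clockwise seen from above (at 1.57 it points along the jig's -x), so closing is anticlockwise. Travel -0.7 to 2.2: it can be pushed past 0. No spring or detent; dry friction of 0.12 N m (about 2 N at the post) keeps it where it is left
- left_arm: the left swing arm: flat aluminium bar 20 mm wide, from the pivot to 68 mm out, its underside 22 mm and its top 30 mm above the desk, with a round upright steel post 12 mm in diameter centred 60 mm from the pivot, standing from 30 to 58 mm above the desk; the hub on the pivot is 28 mm across and 36 mm high. Origin on the pivot axis 12 mm above the desk; the bar points along its own -y
- left_pivot (a point): point on the left arm's pivot axis, at the jig's y = +95 mm, 12 mm above the desk
- left_post (a point): centre of the top of the left arm's post, 58 mm above the desk
- right_hinge (a joint): angle of the right arm in rad about its vertical pivot: 0 = pointing straight along the jig's +y, over the spreader at the other arm; it grows as the arm swings open, clockwise seen from above (at 1.57 it points along the jig's +x), so closing is anticlockwise. Travel -0.7 to 2.2: it can be pushed past 0. No spring or detent; dry friction of 0.12 N m (about 2 N at the post) keeps it where it is left
- right_arm: the right swing arm: flat aluminium bar 20 mm wide, from the pivot to 68 mm out, its underside 22 mm and its top 30 mm above the desk, with a round upright steel post 12 mm in diameter centred 60 mm from the pivot, standing from 30 to 58 mm above the desk; the hub on the pivot is 28 mm across and 36 mm high. Origin on the pivot axis 12 mm above the desk; the bar points along its own +y
- right_pivot (a point): point on the right arm's pivot axis, at the jig's y = -95 mm, 12 mm above the desk
- right_post (a point): centre of the top of the right arm's post, 58 mm above the desk
- canister: closed amber glass screw-top canister of standoffs, 64 mm across, 80 mm tall, upright; origin at the centre of its underside (to be left alone)
- tube_base: tan-brown bakelite tube base, 42 mm across, 34 mm tall with short pins on top to 45 mm; origin at the centre of its underside (to be left alone)
- jack_plate: gold RCA jack plate lying flat, 40 x 80 x 4 mm (long along its own y) with two 16 mm tall jacks on top; origin at the centre of its underside (to be left alone)
- potting_box: grey open potting box, 70 x 50 x 30 mm; origin at the centre of its underside (to be left alone)
- screwdriver: screwdriver lying on the desk (to be left alone)
- capacitor1: can capacitor, 35 mm across, 50 mm tall, upright; origin at the centre of its underside (to be left alone)
- capacitor2: second can capacitor, like the first (to be left alone)
Things that resemble listed ones, but are neither listed nor needed, are in the scene too. Several things have the shape of the spreader; the one meant has the colours described above.

How it is judged:
By the outcome, as a careful person would: the job done as asked, in the order asked, and still so for the second after the job is handed in, with the robot touching nothing.
It also fails if it takes over 64 s, if anything falls off the work surface, if the arm or the gripper's body presses on something with over 40 N, if the wrist force passes 120 N, or if a joint passes its speed limit or range.

### The arm

A 7-joint arm with a two-finger parallel gripper is mounted at the origin on the work surface. World frame = base frame: x ahead of the robot, y to its left, z up, the work surface at z = 0. Lengths are in mm, angles in rad, forces in N, time in s.
With the tool pointing down it reaches from about 400 to 875 mm from the base axis. Payload 19.3 kg.
Tool frame: the origin (TCP) lies at the very end of the fingers, on their centre line; the grasp point (between the pads) lies 19 mm behind it (grip_point_offset is the z of the grasp point in the tool frame, in mm); z points along the fingers, x is the direction in which the jaws open and shut, and the axes are right-handed (so a half turn about z gives the same grasp; the last joint's range is limited). The gripper opens to 85 mm and grips with 20 to 120 N. Pads are 22 mm wide; open, the fingers measure 114 mm over their backs; the gripper's body (76 mm by 85 mm) begins 54 mm behind the grasp point. The pads swing forward as they close: fully open they stand 13 mm farther back than shut.
Start: joints at [-1.183, 0.521, -0.036, 1.599, 0.021, 1.021, -0.113], TCP at [276.251, 560.625, 231.291] pointing down, gripper open.
Joint ranges: [-2.91, 2.91], [-0.3, 2.13], [-1.5, 1.42], [0.17, 2.43], [-1.26, 4.41], [0.16, 1.93], [-2.52, 2.52]. Speed limits (rad/s): [1.89, 1.89, 2.39, 2.39, 3.01, 3.01, 3.01].

### API

Orientations are given as a 3x3 rotation matrix whose columns are the frame's x, y, z axes.
In Python, from workcell import movep, movel, goto_joints, open_gripper, clamp, wait, inverse_kinematics, read_state, camera, PlanningError, finish_job, grip_point_offset gives the robot as it stands. Calls block until the motion is done:
- movep(position, orientation): joint-space move of the TCP to a pose.
- movel(position, frame=None, max_speed=150, guard=None): straight line of the TCP; frame=None keeps the orientation; max_speed is the mean speed in mm/s. With guard (N) it stops when the force on the tool has changed by that much, and returns True; else False.
- goto_joints(angles): joint-space move.
- open_gripper() and clamp(): open the fingers fully, or close them until they stop; the grip force is fixed at half the most.
- wait(seconds).
- inverse_kinematics(position, orientation): joint angles nearest the present ones, or None.
- read_state(): the state.
- camera(name): name is "scene" or "top" or "wrist"; returns a dict with "image" (400x640x3 uint8, blue, green, red), "range_z" (400x640 float32, mm along the optical axis (not along the pixel's ray), 0 where there is no reading), "fx", "fy", "cx", "cy" (pixels), "dist_coeffs" ([k1, k2, p1, p2, k3] as OpenCV has them; the pictures are not rectified), "cam_to_world" (4x4, takes a point from camera to world coordinates). Camera axes: x right, y up, looking along -z (the intrinsics and any distortion apply to the point x, -y, -z); pixel columns grow to the right and rows downward; lengths in mm; the calibration is good to about 2 mm. A picture is of the moment at which its call begins.
A pose or a line that the arm cannot do raises PlanningError and nothing moves.
- finish_job(): hands the job in, once; it reports no verdict.
The state is a dict: "time": time; "qpos": joint angles; "qvel": joint speeds; "joint_efforts": joint torques, N m; "eef_pos": TCP position; "tool_rot": TCP orientation; "ft_force": force on the tool from outside, world axes, zero at the start; "torque": the same for the moment, N m; "finger_gap": finger opening in mm.
Only numpy, scipy, OpenCV 4.12 (cv2) and the standard library are available. Lean on these libraries where they do the work, as an engineer would, in place of code of your own. Each camera call takes 0.05 s, during which the arm holds its last target.

## Working session

There is one attempt and no reset: what is moved stays moved. The work goes in short steps, each a Python script; the robot and the scene stay as the last script left them, time stands still between calls to the robot, and variables do not carry over. Pictures are saved under pics/ and viewed, and the job is handed in when it is done.

```bash
mkdir -p pics; ls
cat > h.py <<'E'
import numpy as np, cv2, pickle
def save(n):
    from workcell import camera
    c=camera(n); pickle.dump(c,open(f'{n}.pkl','wb')); return c
def pt(c,u,v,z=None):
    K=np.array([[c['fx'],0,c['cx']],[0,c['fy'],c['cy']],[0,0,1.]])
    x,y=cv2.undistortPoints(np.array([[[u,v]]],float),K,np.array(c['dist_coeffs'],float))[0,0]
    T=np.array(c['cam_to_world']); d=T[:3,:3]@np.array([x,-y,-1.]); o=T[:3,3]
    if z is None:
        r=c['range_z'][int(round(v)),int(round(u))]; return o+d*r
    return o+d*(z-o[2])/d[2]
E
python3 - <<'E'
from h import *
from workcell import read_state
for n in ('scene','top'):
    c=save(n); cv2.imwrite(f'pics/{n}0.png',c['image'])
s=read_state(); print(s['time'],s['eef_pos'],s['tool_rot'],s['finger_gap'])
E
```

```text
pics
0.1 [276.15495774 560.38046621 230.79332782] [[ 4.42001551e-01  8.97014215e-01 -3.57195317e-04]
 [ 8.97013747e-01 -4.42001687e-01 -9.20265926e-04]
 [-9.83372550e-04  8.63498576e-05 -9.99999513e-01]] 85.30008375261147
```

View pics/scene0.png

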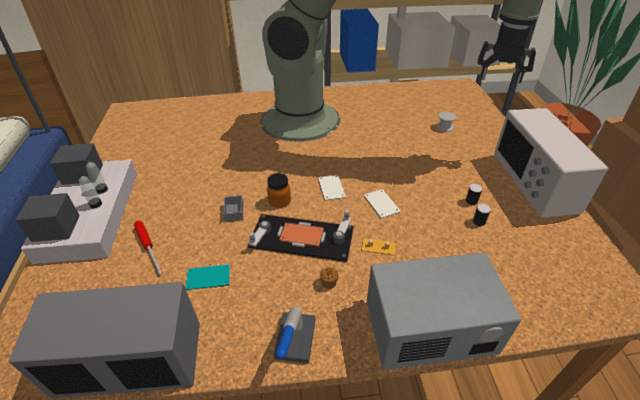

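View pics/top0.png

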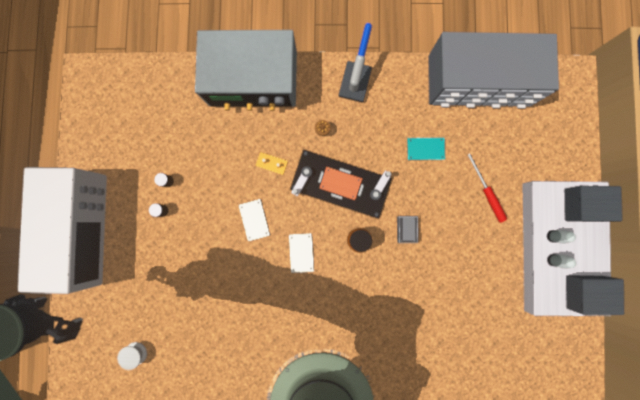

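The copper plate sits in the black jig, at top (341,183). The other plates are teal (426,149) and white (254,219 and 301,252). The robot base is at the bottom of the picture, with +x up and +y to the left. I'll enlarge the jig.

Run:
```python
from h import *
c=pickle.load(open('top.pkl','rb'))
im=c['image'][135:230,275:405]
cv2.imwrite('pics/topc.png',cv2.resize(im,None,fx=6,fy=6,interpolation=cv2.INTER_CUBIC))
for u,v in [(341,183),(300,120),(306,152),(391,172+10),(360,240)]: print(u,v,pt(c,u,v))
```

```text
341 183 [580.54141271 -43.78525203  17.56704032]
300 120 [752.34624724  68.62533811   3.16378266]
306 152 [663.16820372  50.41982568  12.87568166]
391 182 [ 586.75683674 -178.66670934   -2.90423651]
360 240 [433.20263293 -90.82871745  75.74911724]
```

View pics/topc.png

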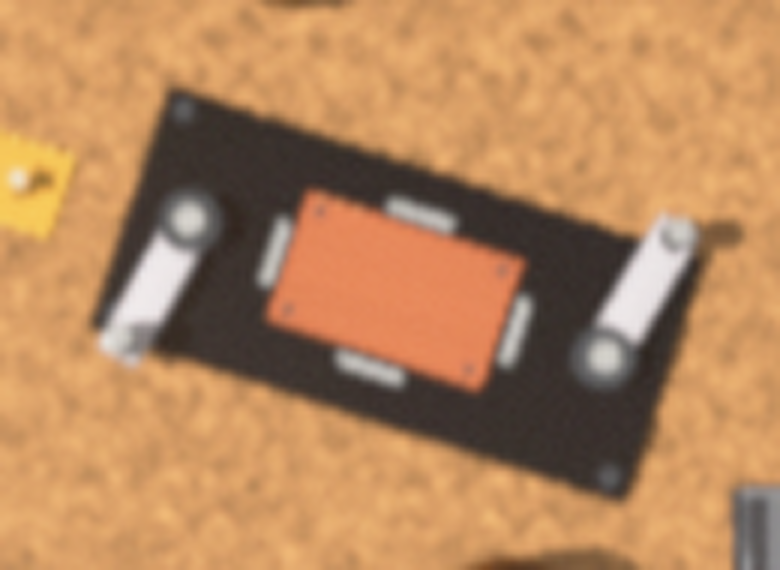

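```bash
cat > a.py <<'E'
from h import *
c=pickle.load(open('top.pkl','rb'))
P=lambda u,v,z: pt(c,275+(u+.5)/6-.5,135+(v+.5)/6-.5,z)[:2]
C=[P(*q,12) for q in [(172,90),(710,245),(628,498),(93,327)]]
print(np.round(C,1)); print('sides',[np.linalg.norm(C[i]-C[(i+1)%4]).round(1) for i in range(4)])
o=np.mean(C,0); d=C[0]-C[1]+C[3]-C[2]; d/=np.linalg.norm(d)
yaw=np.arctan2(-d[0],d[1]); print('jig',o,yaw)
R=np.array([[np.cos(yaw),-np.sin(yaw)],[np.sin(yaw),np.cos(yaw)]])
for n,q,z in [('Lpiv',(190,220),36),('Rpiv',(604,357),36),('Lpost',(122,338),58),('Rpost',(679,232),58)]:
    p=P(*q,z); print(n,p.round(1),'jig',(R.T@(p-o)).round(1))
E
python3 a.py
```

```text
[[ 669.8   57.9]
 [ 602.9 -181.6]
 [ 490.6 -145.8]
 [ 563.2   91.3]]
sides [np.float64(248.7), np.float64(117.9), np.float64(248.0), np.float64(111.7)]
jig [581.63045144 -44.52611459] -0.28474385326017276
Lpiv [608.6  47.7] jig [-0.1 96.1]
Rpiv [ 551.  -132.3] jig [ -4.8 -92.9]
Lpost [555.1  74.8] jig [-59.  107.1]
Rpost [ 603.1 -161.6] jig [  53.5 -106.3]
```

```bash
cat >> h.py <<'E'
def RT(th):  # tool pointing down, tool y along heading th
    y=np.array([np.cos(th),np.sin(th),0]); z=np.array([0,0,-1.]); return np.column_stack([np.cross(y,z),y,z])
E
python3 - <<'E'
from h import *
from workcell import *
for th in np.arange(-3.14,3.2,.4):
    q=inverse_kinematics([560,-44,300],RT(th)); print(round(th,2),None if q is None else np.round(q,2))
print(read_state()['time'])
E
```

```text
-3.14 [-0.57  0.45  0.78  1.71 -0.34  1.12 -1.26]
-2.74 [-0.52  0.42  0.69  1.71 -0.3   1.12 -0.91]
-2.34 [-0.5   0.42  0.67  1.71 -0.28  1.11 -0.52]
-1.94 [-0.47  0.41  0.62  1.71 -0.26  1.11 -0.15]
-1.54 [-0.44  0.4   0.56  1.71 -0.23  1.11  0.23]
-1.14 [-0.39  0.39  0.5   1.7  -0.2   1.1   0.6 ]
-0.74 [-0.33  0.38  0.42  1.7  -0.17  1.1   0.96]
-0.34 [-0.28  0.37  0.34  1.7  -0.14  1.1   1.33]
0.06 [-0.21  0.36  0.25  1.7  -0.1   1.1   1.7 ]
0.46 [-0.15  0.36  0.16  1.69 -0.06  1.1   2.06]
0.86 [-0.07  0.35  0.05  1.69 -0.02  1.1   2.42]
1.26 [ 0.79  0.63 -1.27  1.64  0.62  1.33  2.25]
1.66 [-0.78  0.66  1.23  1.72 -0.65  1.25 -2.44]
2.06 [-0.78  0.66  1.23  1.72 -0.65  1.25 -2.04]
2.46 [-0.78  0.66  1.23  1.72 -0.65  1.25 -1.64]
2.86 [-0.64  0.48  0.89  1.71 -0.41  1.14 -1.48]
0.1
```

Run:
```python
from h import *
from workcell import *
movep([560,-44,330],RT(-1.86)); clamp()
c=save('wrist'); cv2.imwrite('pics/w1.png',c['image']); s=read_state(); print(s['time'],s['eef_pos'],s['finger_gap'],c['cam_to_world'])
```

```text
3.3167 [560.00913668 -44.02081432 329.99932566] -0.14478063769333166 [[ 9.58547574e-01  2.69839176e-01  9.15061095e-02  5.84339597e+02]
 [-2.84932522e-01  9.07864588e-01  3.07563567e-01  3.49466413e+01]
 [-8.24568429e-05 -3.20887378e-01  9.47117355e-01  4.72096768e+02]
 [ 0.00000000e+00  0.00000000e+00  0.00000000e+00  1.00000000e+00]]
```

View pics/w1.png

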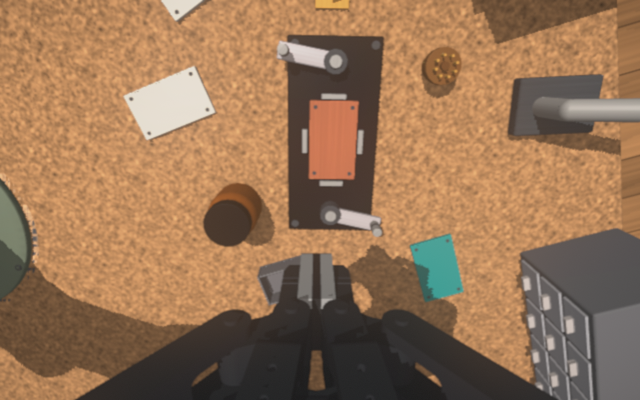

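The wrist view shows the whole jig. The left hub is at (336,62) with its post at (284,49). The right hub is at (330,215) with its post at (377,226).

Run:
```python
from h import *
c=pickle.load(open('wrist.pkl','rb'))
a=cv2.resize(c['image'][25:105,270:400],None,fx=6,fy=6,interpolation=cv2.INTER_CUBIC)
cv2.imwrite('pics/w1a.png',a)
a=cv2.resize(c['image'][165:245,270:400],None,fx=6,fy=6,interpolation=cv2.INTER_CUBIC)
cv2.imwrite('pics/w1b.png',a)
```

```text
(no output)
```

View pics/w1a.png

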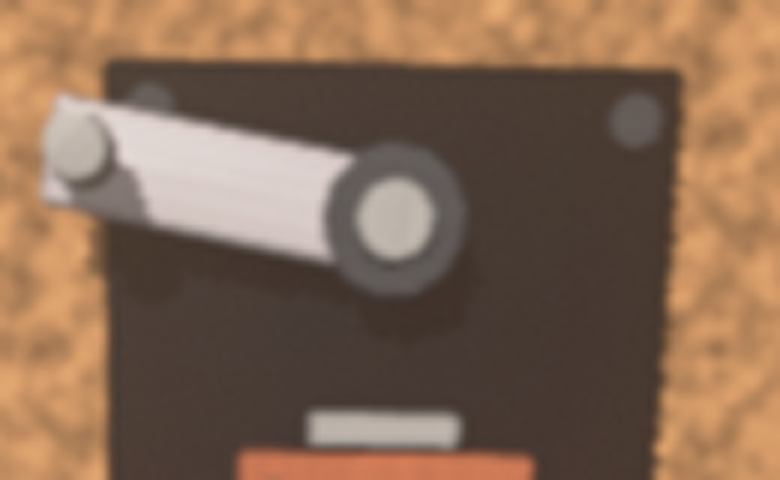

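View pics/w1b.png

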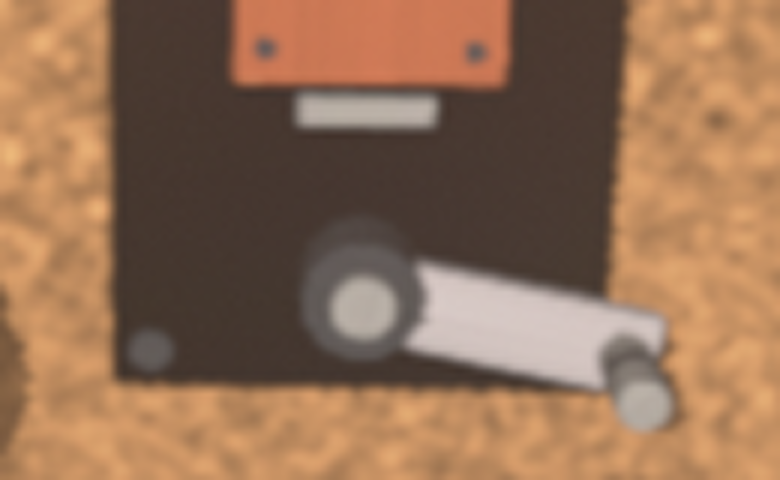

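```bash
cat > b.py <<'E'
from h import *
c=pickle.load(open('wrist.pkl','rb'))
P=lambda u,v,z: pt(c,270+(u+.5)/6-.5,25+(v+.5)/6-.5,z)[:2]
C=[P(*q,12) for q in [(680,70),(607,1228),(115,1222),(105,62)]] # lower right corner hidden: approx
print(np.round(C,1)); print('sides',[np.linalg.norm(C[i]-C[(i+1)%4]).round(1) for i in range(4)])
o=np.mean(C,0); d=C[0]-C[1]+C[3]-C[2]; d/=np.linalg.norm(d)
yaw=np.arctan2(-d[0],d[1]); print('jig',o,yaw)
Rm=lambda y:np.array([[np.cos(y),-np.sin(y)],[np.sin(y),np.cos(y)]])
S=[P(*q,18) for q in [(534,457),(508,928),(232,923),(237,452)]]
e=S[0]-S[1]+S[3]-S[2]; print('spreader',np.mean(S,0),np.arctan2(-e[0],e[1]),np.linalg.norm(e)/2)
L=P(396,219,36);Rr=P(364,1146,36); e=L-Rr; print('pivots',L,Rr,np.linalg.norm(e),(L+Rr)/2,np.arctan2(-e[0],e[1]))
lp=P(76,147,58); rp=P(642,1243,58); print('posts',lp,rp,np.linalg.norm(lp-L),np.linalg.norm(rp-Rr))
for a,b,s in [(L,lp,-1),(Rr,rp,1)]:
    v=Rm(yaw).T@(b-a); print('jig rel',v, 'hinge', np.arctan2(s*v[0],s*v[1]))
E
python3 b.py
```

```text
[[ 673.3   57.7]
 [ 600.7 -178.8]
 [ 491.1 -144.6]
 [ 565.4   91.2]]
sides [np.float64(247.3), np.float64(114.9), np.float64(247.3), np.float64(113.0)]
jig [582.63112747 -43.6068924 ] -0.3016820672473316
spreader [582.88580975 -43.31044176] -0.30706278221269984 99.88493173567083
pivots [611.00241716  46.58157656] [ 553.61908771 -133.55956462] 189.0599831898113 [582.31075244 -43.48899403] -0.3083838989294013
posts [558.04804959  73.87717359] [ 605.33953598 -162.83737876] 59.57528566304698 59.432273810756236
jig rel [-58.67309666  10.32871675] hinge 1.7450493376377665
jig rel [ 58.08387325 -12.58804348] hinge 1.78421766115572
```

Wrist and top fits agree on the jig: centre (582.5,-43.5), yaw -0.306. The pivots measure 189 mm apart (190 given) and the posts are at 59.5 mm radius (60 given). The hinges read about 1.75 and 1.78. I'll push the left arm first, stopping short of 0.

```bash
cat >> h.py <<'E'
YAW=-0.306; CEN=np.array([582.5,-43.5]); Z=41
def u(a): return np.array([np.cos(a),np.sin(a)])
def pose(side,q,d=17.,z=Z):
    s=1 if side=='L' else -1
    piv=CEN+s*95*u(YAW+np.pi/2); a=YAW-s*np.pi/2-q; t=a+np.pi/2
    p=piv+60*u(a)-d*u(t)
    return np.array([p[0],p[1],z]), RT(t if s>0 else t+np.pi)
def push(side,qs,v=40):
    from workcell import movel,read_state
    for q in qs:
        p,R=pose(side,q); g=movel(p,R,max_speed=v,guard=15)
        s=read_state(); print(round(q,2),g,s['ft_force'].round(1) if hasattr(s['ft_force'],'round') else s['ft_force'],round(s['time'],2))
        if g: return False
    return True
E
python3 - <<'E'
from h import *
from workcell import *
for sd in 'LR':
    print([None if (q:=inverse_kinematics(*pose(sd,h))) is None else np.round(q,2).tolist() for h in (2.05,1,0)])
p,R=pose('L',2.03,z=150); movep(p,R)
p,R=pose('L',2.03); print(movel(p,R,max_speed=80,guard=10))
push('L',[1.8,1.55,1.3])
c=save('wrist'); cv2.imwrite('pics/w2.png',c['image'])
c=save('top'); cv2.imwrite('pics/t2.png',cv2.resize(c['image'][135:230,275:405],None,fx=6,fy=6,interpolation=cv2.INTER_CUBIC))
E
```

```text
[[-0.57, 0.78, 0.45, 1.84, -0.54, 0.64, -0.59], [-0.41, 0.71, 0.3, 1.94, -0.38, 0.55, 0.41], [-0.19, 0.72, 0.14, 1.86, -0.17, 0.57, 1.32]]
[[-0.11, 0.83, 0.5, 1.77, -0.59, 0.69, -0.07], [-0.11, 0.81, 0.35, 1.72, -0.41, 0.68, 0.73], [-0.06, 0.74, 0.15, 1.82, -0.18, 0.6, 1.46]]
False
1.8 False [-0.4  0.8  0.3] 6.27
1.55 False [-0.2  0.7 -0. ] 6.81
1.3 False [-0.6 -0.1  0.4] 7.35
```

View pics/w2.png

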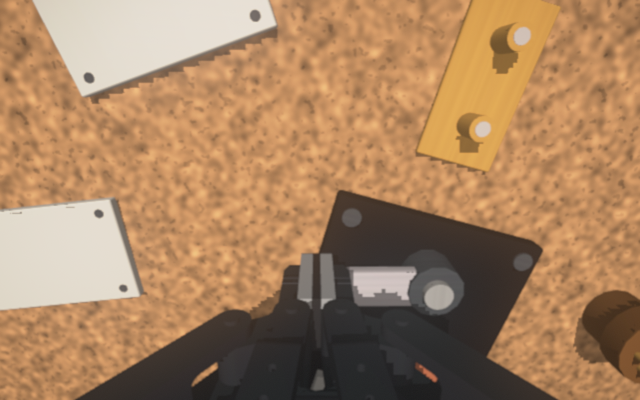

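View pics/t2.png

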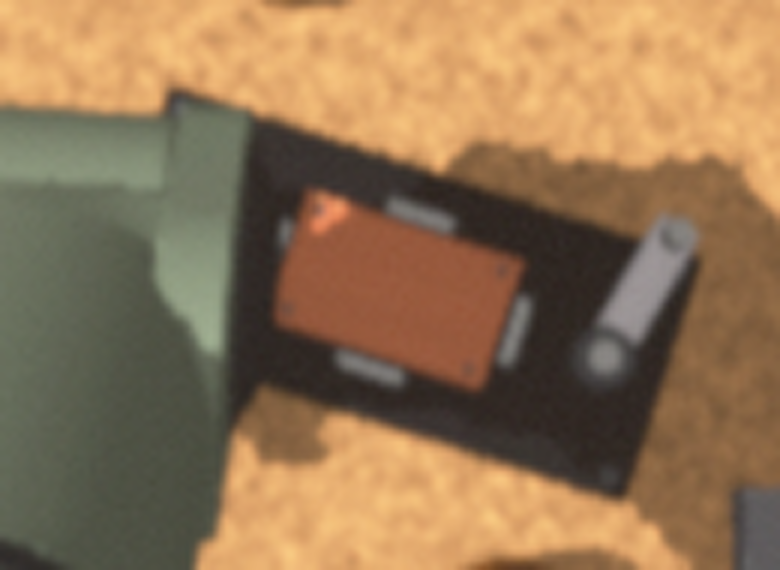

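The wrist picture shows the bar (row ~286) lying radially out from the hub (438,297), moving with the fingers. Nothing else has moved. I'll continue to 0.12, back off and measure.

Run:
```python
from h import *
from workcell import *
push('L',[1.05,.8,.55,.3,.12])
p,R=pose('L',.12,d=35); movel(p,R,max_speed=100)
p[2]=330; movel(p,R,max_speed=300)
movep([560,-44,330],RT(-1.86))
c=save('wrist'); print(read_state()['time'])
im=c['image'][25:245,240:420]
cv2.imwrite('pics/w3.png',cv2.resize(c['image'][25:165,260:410],None,fx=5,fy=5,interpolation=cv2.INTER_CUBIC))
```

```text
1.05 False [0.1 0.5 0.4] 7.99
0.8 False [ 0.3 -0.2 -0.4] 8.53
0.55 False [-1.2  1.3 -0.9] 9.07
0.3 False [ 0.6  0.3 -0.4] 9.62
0.12 False [0.1 0.8 0.8] 10.05
12.7333
```

View pics/w3.png

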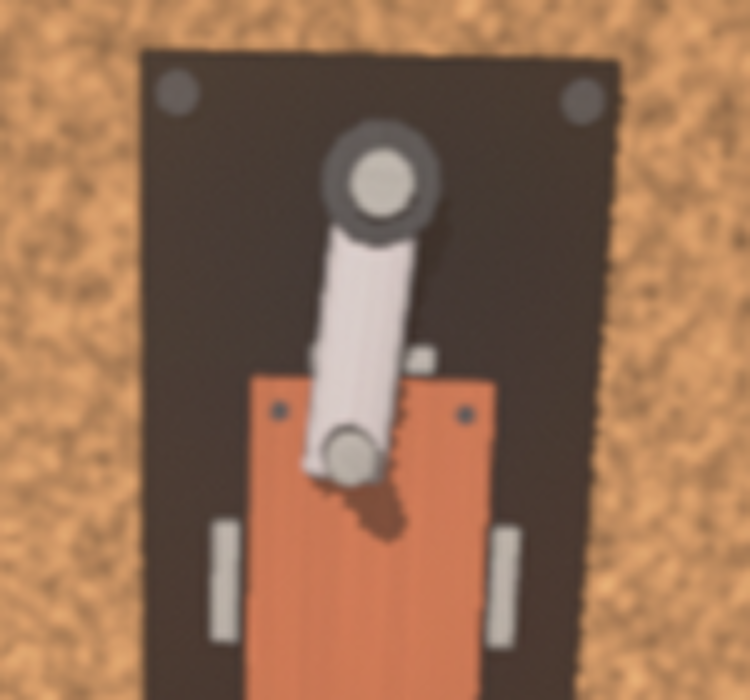

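Run:
```python
from h import *
c=pickle.load(open('wrist.pkl','rb'))
P=lambda q,z: pt(c,260+(q[0]+.5)/5-.5,25+(q[1]+.5)/5-.5,z)[:2]
L=P((382,182),36); p=P((351,456),58); v=p-L
print(L,p,np.linalg.norm(v), 'hinge',YAW-np.pi/2-np.arctan2(v[1],v[0]))
for a,b in [((331,238),(304,465)),((416,240),(388,455))]:
    v=P(b,30)-P(a,30); print('edge',YAW-np.pi/2-np.arctan2(v[1],v[0]))
Pn=lambda a,b,z:(lambda v:-np.pi/2-np.arctan2(v[1],v[0]))(P(b,z)-P(a,z))
print('spreader edges yaw',-Pn((250,377),(246,690),18),-Pn((495,382),(481,690),18))
```

```text
[610.90255688  46.84011429] [587.38733976  -7.69473347] 59.38867784167514 hinge 0.10110712567553626
edge 0.09783765506911757
edge 0.09456415111914684
spreader edges yaw -0.3059500483178952 -0.29576994535298273
```

The left hinge reads 0.10 for a command of 0.12, a bias of about -0.02. I'll finish the left arm at command 0.02, then bring the right arm round to 0.12.

Run:
```python
from h import *
from workcell import *
p,R=pose('L',.12,d=35,z=120); movep(p,R)
p,R=pose('L',.12,d=35); movel(p,R,max_speed=120,guard=10)
push('L',[.13,.02],v=25)
p,R=pose('L',.02,d=35); movel(p,R,max_speed=100)
p[2]=150; movel(p,R,max_speed=200)
p,R=pose('R',2.06,z=150); movep(p,R)
p,R=pose('R',2.06); print(movel(p,R,max_speed=100,guard=10))
ok=push('R',[1.8,1.55,1.3,1.05,.8,.55,.3,.12])
if ok:
    p,R=pose('R',.12,d=35); movel(p,R,max_speed=100)
    p[2]=330; movel(p,R,max_speed=300)
    movep([560,-44,330],RT(-1.86))
c=save('wrist'); print(read_state()['time'])
cv2.imwrite('pics/w4.png',cv2.resize(c['image'][25:145,270:400],None,fx=5,fy=5,interpolation=cv2.INTER_CUBIC))
cv2.imwrite('pics/w5.png',cv2.resize(c['image'][125:245,270:400],None,fx=5,fy=5,interpolation=cv2.INTER_CUBIC))
```

```text
0.13 False [-0.4  0.8  0.3] 15.53
0.02 False [ 0.2  0.1 -0.2] 15.96
False
1.8 False [-0.1 -1.8  0.7] 20.06
1.55 False [-0.1  0.1 -0.1] 20.6
1.3 False [ 0.2 -0.3  1. ] 21.14
1.05 False [-0.8 -0.2  0. ] 21.68
0.8 False [ 1.3  0.  -0.4] 22.23
0.55 False [ 0.6 -0.2 -0.3] 22.77
0.3 False [0.5 0.1 0.6] 23.31
0.12 False [ 0.2  0.4 -0.6] 23.74
26.575
```

View pics/w4.png

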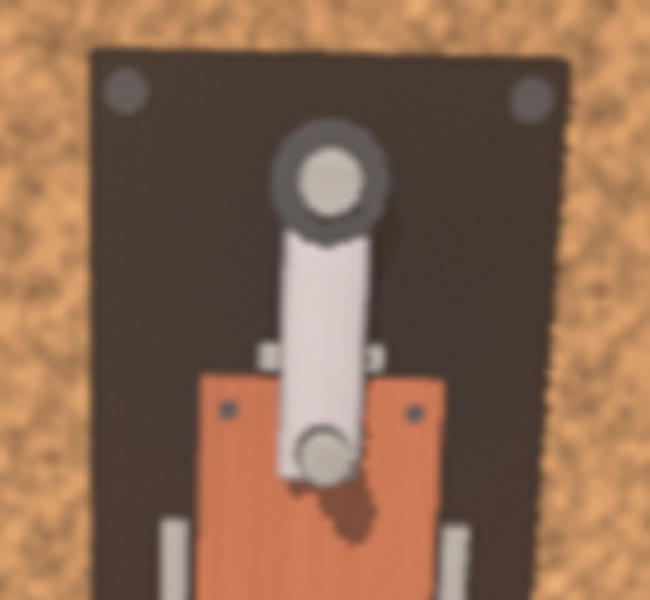

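View pics/w5.png

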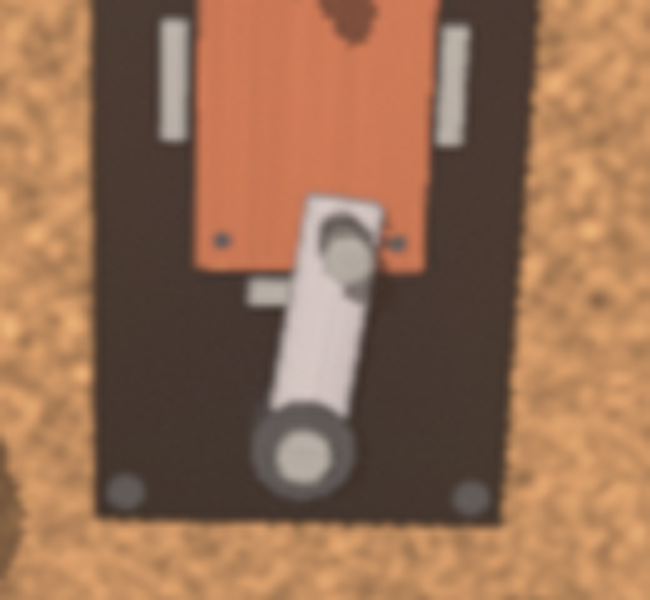

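```bash
cat > m.py <<'E'
from h import *
c=pickle.load(open('wrist.pkl','rb'))
def mk(v0): return lambda q,z: pt(c,270+(q[0]+.5)/5-.5,v0+(q[1]+.5)/5-.5,z)[:2]
A,B=mk(25),mk(125)
w=lambda x:(x+np.pi)%(2*np.pi)-np.pi
def h(P,a,za,b,zb,s): v=P(b,zb)-P(a,za); return round(float(w(YAW-s*np.pi/2-np.arctan2(v[1],v[0]))),3)
E
cat > m1.py <<'E'
from m import *
print('L',h(A,(331,181),36,(324,456),58,1),'edges',h(A,(284,235),30,(278,476),30,1),h(A,(371,238),30,(359,460),30,1))
print('R',h(B,(303,457),36,(348,258),58,-1),'edges',h(B,(270,408),30,(307,195),30,-1),h(B,(347,414),30,(384,206),30,-1))
c0=[A((200,375),18),A((444,379),18),B((194,270),18),B((426,273),18)]
f=lambda a,b:np.arctan2(*((a-b)*[-1,1]))
print('spr yaw',f(c0[0],c0[2]),f(c0[1],c0[3]))
j=[A((91,50),12),A((569,61),12),B((98,517),12),B((501,523),12)]
print('jig yaw',f(j[0],j[2]),f(j[1],j[3])); a=A((331,181),36);b=B((303,457),36); print('piv yaw',f(a,b),a,b)
print('posts line yaw vs', f(A((324,456),58),B((348,258),58)))
n=[A((126,91),12),A((532,100),12),B((126,491),12),B((471,497),12)]
print('screw yaw',f(n[0],n[2]),f(n[1],n[3]),(n[1]-n[0]),(n[3]-n[2]))
E
python3 m1.py
```

```text
L 0.01 edges -0.001 0.014
R 0.135 edges 0.137 0.127
spr yaw -0.309209149484712 -0.2969531928161284
jig yaw -0.3051187922664592 -0.30443742069681146
piv yaw -0.3085873577689078 [610.9377309   46.75241338] [ 553.30398925 -134.04763166]
posts line yaw vs -0.19027320900841976
screw yaw -0.30675778482168276 -0.3076735636836998 [ 91.75620675 -29.19423117] [ 91.60988917 -28.9583161 ]
```

Left hinge ≈ 0.01, which is within measurement noise. Right reads 0.133 for a command of 0.12, so I'll command -0.013 to finish it.

Run:
```python
from h import *
from workcell import *
p,R=pose('R',.12,d=35,z=120); movep(p,R)
p,R=pose('R',.12,d=35); movel(p,R,max_speed=120,guard=10)
push('R',[.14,-.013],v=25)
p,R=pose('R',-.013,d=35); movel(p,R,max_speed=100)
p[2]=330; movel(p,R,max_speed=300)
movep([560,-44,330],RT(-1.86))
c=save('wrist'); print(read_state()['time'])
cv2.imwrite('pics/w6.png',cv2.resize(c['image'][25:145,270:400],None,fx=5,fy=5,interpolation=cv2.INTER_CUBIC))
cv2.imwrite('pics/w7.png',cv2.resize(c['image'][125:245,270:400],None,fx=5,fy=5,interpolation=cv2.INTER_CUBIC))
c=save('scene');cv2.imwrite('pics/s6.png',c['image'])
```

```text
0.14 False [ 0.3  0.3 -0.9] 29.48
-0.01 False [-0.5  0.1 -0.1] 30.02
32.9417
```

View pics/w6.png

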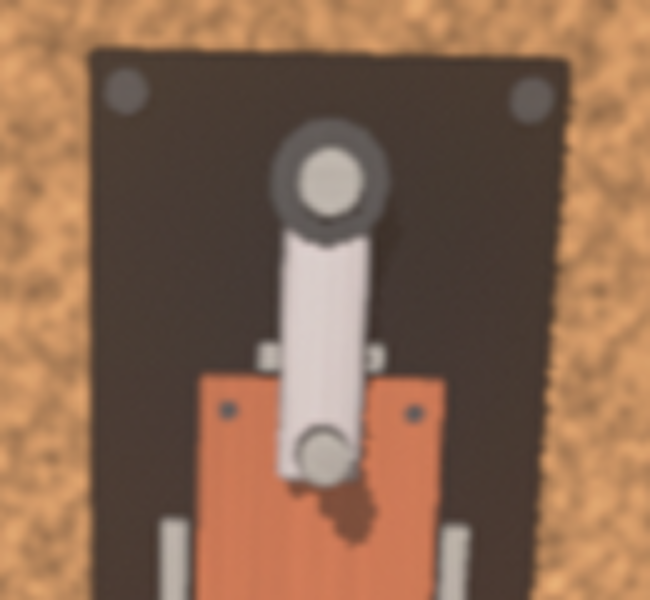

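View pics/w7.png

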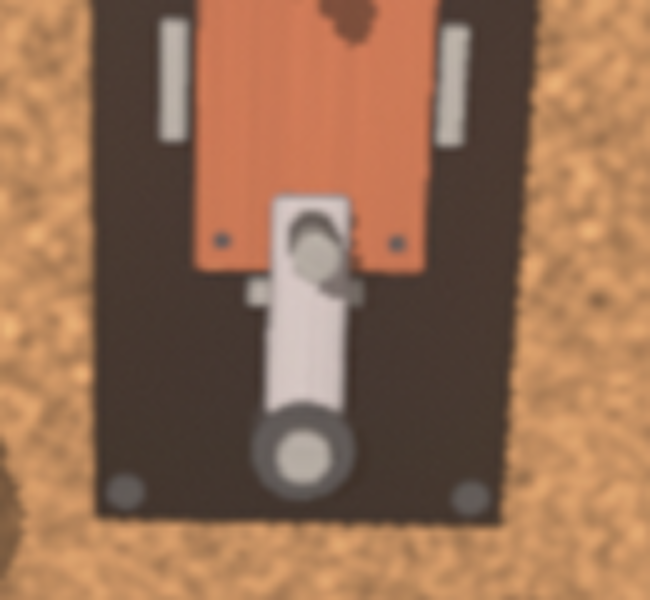

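View pics/s6.png

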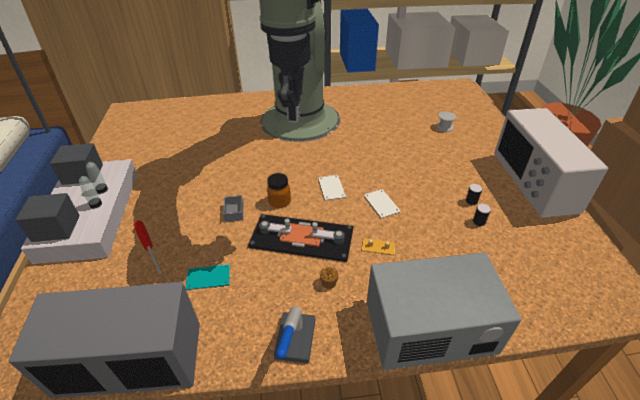

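Run:
```python
from m import *
print('L',h(A,(331,181),36,(324,456),58,1))
print('R',h(B,(303,456),36,(315,257),58,-1),'edges',h(B,(265,408),30,(272,196),30,-1),h(B,(344,410),30,(349,197),30,-1))
f=lambda a,b:np.arctan2(*((a-b)*[-1,1]))
print('posts line yaw', f(A((324,456),58),B((315,257),58)))
```

```text
L 0.01
R 0.003 edges 0.007 -0.016
posts line yaw -0.3017870814003226
```

Both arms are aligned to within about 0.01 rad, the spreader is in place and the other parts haven't moved, so I'm handing in.

```bash
python3 -c "
from workcell import *
finish_job(); print(read_state()['time'])"
```

```text
the job is handed in; nothing more can be done
the job is handed in; nothing more can be done
```

I pushed both swing arms closed with the side of the shut fingers against their posts, left arm first, and handed the job in at about 33 s of the 64 s allowed. I gripped nothing.

- **Alignment:** In the last wrist pictures the left hinge read about 0.01 rad and the right about 0.00 rad. Single bar-edge readings on either arm scattered between -0.016 and +0.014. The line through the two posts was at -0.302 rad, against a jig yaw of -0.306.
- **Rest of the scene:** The spreader was still seated between its strips and the other parts looked unmoved. The gripper was well clear, at 330 mm height.
- **Forces:** No force guard tripped, and the forces I read after each pushing step stayed under about 2 N.

No check failed. The only disagreement was a bias of 0.01–0.02 rad between commanded and measured hinge angle, which I corrected in the final pushes.

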